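# Close and lock the teak shot-glass box

### The job

Close up the teak box of shot glasses: fold its two end leaves down flat first, then fold the lid down shut over them. When it is shut, lock it by fitting the loose wooden key fully down onto the square spindle with its nose over the lid, and let go of it. Leave the bottle, decanter and opener where they are.

Things in the scene. Friction and masses are not known exactly. Their poses are not given: they have to be found in the camera images.
- teak_box: fixed teak box 110 (x) by 210 mm (y), end walls 70 mm high, long walls 77; 3 compartments, each with a 55 mm high shot glass. Origin: centre of its underside. x runs from the spindle side (near the robot) to the lid's hinge side, y along its length to the left end, z up. On the near side a plinth 30 mm wide, x = -55 to -93 mm, 86.5 mm high, carries the spindle
- leaf_left (a joint): hinge angle of the left end leaf, a teak board 96 mm wide along the hinge, 98 mm long and 6 mm thick, hinged on the left end wall of the box (+y): 0 folded flat over the box, 1.57 upright, more is leaning outwards. Stiff hinge: it stays where it is left.
- leaf_left_hinge (a point): middle of the left leaf's hinge line, at the outer top edge of the left end wall, 70 mm above the sideboard; the hinge runs along the box's x. Folded, the leaf lies 70 to 76 mm above the sideboard
- leaf_left_edge (a point): middle of the left leaf's free edge, 98 mm from the hinge, halfway through the board's thickness
- leaf_right (a joint): hinge angle of the right end leaf, a teak board 96 mm wide along the hinge, 98 mm long and 6 mm thick, hinged on the right end wall of the box (-y): 0 folded flat over the box, 1.57 upright, more is leaning outwards. Stiff hinge: it stays where it is left.
- leaf_right_hinge (a point): middle of the right leaf's hinge line, at the outer top edge of the right end wall, 70 mm above the sideboard; the hinge runs along the box's x. Folded, the leaf lies 70 to 76 mm above the sideboard
- leaf_right_edge (a point): middle of the right leaf's free edge, 98 mm from the hinge, halfway through the board's thickness
- lid (a joint): hinge angle of the lid, a teak board 210 mm wide along the hinge, 110 mm long and 8 mm thick, hinged along the box's far long wall (+x): 0 shut flat, 1.57 upright, more is leaning away. Stiff hinge: it stays where it is left.
- lid_hinge (a point): middle of the lid's hinge line at the top outer edge of the far long wall, 77 mm above the sideboard; the hinge runs along the box's y. Shut, the lid lies over the leaves, 77 to 85 mm above the sideboard
- lid_edge (a point): middle of the lid's free edge, 110 mm from the hinge, halfway through the board's thickness
- spindle_foot (a point): foot of the upright square brass spindle, on the plinth's top, 86.5 mm above the sideboard, 77 mm from the box's centre. The spindle is 12 mm square (sides along the box's x and y) for 22 mm, then an 8 mm square tip to 29 mm above the plinth
- key: loose teak locking key, lying flat: a hub 34 mm (x) by 30 mm (y) and 26 mm high with a 14.5 mm square bore right through along z, and a nose 20 mm wide and 12 mm high that sticks out along +x to 53 mm from the bore's axis, flush with the hub's underside. Origin on the bore's axis at the underside; 50 g
- key_nose (a point): in the key's nose, 50 mm from the bore's axis along the key's x, 6 mm above its underside
- bottle: closed amber glass rum bottle, 74 mm across, 270 mm high; origin at the centre of its underside. Bystander
- decanter: round glass decanter with a cork, 94 mm across, 174 mm high; origin at the centre of its underside. Bystander
- opener: aluminium bottle opener, flat, about 128 mm long (x, from -73 to 55 mm), 40 mm wide, 6 mm thick; origin at its underside. Bystander
There are look-alikes about, which are no part of the job. Of the things shaped like the key, the wooden one is meant.

How it is judged:
On the way, in this order (a step that is already met when the one before it is completed fails the run):
1. both end leaves are folded down (within 0.08 rad) while the lid still stands open (value of joint each of leaf_left, leaf_right below 0.08 rad and value of joint lid above 0.6 rad), for 0.1 s.
2. the lid is shut (within 0.08 rad) over the folded leaves (value of joint each of leaf_left, leaf_right, lid below 0.08 rad), for 0.1 s.
3. the key sits fully down on the spindle with its nose over the lid (horizontal distance between key and spindle_foot below 0.004 m and z of key in the frame of teak_box below 0.0895 m and angle between key's own z axis and vertical below 0.1 rad and x of key_nose in the frame of teak_box above -0.04 m and y of key_nose in the frame of teak_box between -0.02 and 0.02 m), for 0.1 s.
At the end, for the whole second after the job is handed in: Both leaves and the lid are within 0.08 rad of flat; the key is upright (0.1 rad), at rest, within 4 mm of the spindle's axis and 3 mm of the plinth's top, with its nose over the lid (nose point at least 15 mm inside the lid's edge and within 20 mm of the box's middle line) (all of step 2 and all of step 3 and linear speed of key below 0.02 m/s); the robot touches nothing.
It fails at once if the lid is folded down while an end leaf is still standing open (value of joint lid below 0.5 rad and value of joint any of leaf_left, leaf_right above 0.4 rad).
It fails at once if the bottle, decanter or opener is moved by more than 30 mm (distance of any of bottle, decanter, opener from where it was at the start of the episode above 0.03 m).
It fails at once if the bottle or decanter is tipped over (angle between any of bottle, decanter's own z axis and vertical above 0.35 rad).
It also fails if it takes over 69 s, if anything falls off the work surface, if the arm or the gripper's body presses on something with over 40 N, if the wrist force passes 120 N, or if a joint passes its speed limit or range.

### The arm

A 7-joint arm with a two-finger parallel gripper is mounted at the origin on the work surface. World frame = base frame: x ahead of the robot, y to its left, z up, the work surface at z = 0. Lengths are in m, angles in rad, forces in N, time in s.
With the tool pointing down it reaches from about 0.35 to 0.9 m from the base axis. Payload 19.9 kg.
Tool frame: the origin (TCP) lies at the very end of the fingers, on their centre line; the grasp point (between the pads) lies 19 mm behind it; z points along the fingers, y is the line along which they close (so a half turn about z gives the same grasp; the last joint's range is limited). The gripper opens to 94 mm and grips with 3 to 60 N. Pads are 16 mm wide; open, the fingers measure 119 mm over their backs; the gripper's body (75 mm by 177 mm) begins 78 mm behind the grasp point.
Start: joints at [1.149, 0.417, -0.01, 1.614, 0.005, 1.111, -0.053], TCP at [0.232, -0.58, 0.205] pointing down, gripper open.
Joint ranges: [-2.81, 2.81], [-0.39, 2.02], [-1.27, 1.25], [0.06, 2.57], [-1.19, 4.33], [0.19, 2], [-2.82, 2.82]. Speed limits (rad/s): [1.89, 1.89, 2.39, 2.39, 3.01, 3.01, 3.01].

### API

Orientations are given as a rotation vector (axis times angle).
In Python, from workcell import manip, eyes, models gives the robot as it stands. The module is installed in compiled form; this text tells all that it offers.
- The arm moves only by the tool carry_out, never from a script. Its argument "increments" is a list of rows, each a list of 7 numbers: the shift along the tool's x, y, z in mm, then the turn, a rotation vector about the tool's x, y, z in degrees, then the opening, from 0 (shut) to 1 (fully open). A call has 1 to 10 rows; each row shifts and turns the commanded pose from where the row before left it, along the tool's axes as they then stand; what a row does not reach is not made up. A row lasts 1/10 s, in which the tool goes at most 50 mm and 8.59 degrees, less where a joint would pass 70% of its speed; a pose out of reach is approached as far as the arm can. A call with a gripper value outside its range is refused whole. The fingers move at their own pace and stop on an object; "grip_force" is the grip in N (left out, the last holds). Time passes only in rows, so rows that do not move let the fingers close. It gives the time, the measured TCP pose, the force, the opening and the grip force at its end, in the units of the state.
- manip.get_obs(): the state, without advancing time (a new reading comes with each control period).
- eyes.camera(name): name is "scene" or "top" or "wrist"; returns the picture (480x640x3 uint8, red, green, blue); there is no depth.
- eyes.get_calibration(name): a dict with "fovy" (degrees; the focal length in pixels is half the picture's height over the tangent of half this angle, whatever the lens; pixels are square), "cx", "cy" (the principal point, pixels), "world_from_camera" (4x4, takes a point from camera to world coordinates). Camera axes: x right, y up, looking along -z (the intrinsics and any distortion apply to the point x, -y, -z); pixel columns grow to the right and rows downward; lengths in m; the calibration is good to about 2 mm. A picture is of the moment at which its call begins: read the wrist's pose just before it. get_calibration takes no time and is no camera call; for the wrist camera it gives the pose at the moment of the call.
- manip.hand_in(): hands the job in; it is judged then, once.
Trained networks look in the newest picture that a camera, given by its name, has taken for a name from the list of things; names that differ only in an ending like _2 or _b are one class to them, and where a whole thing is asked for, a point or a joint stands for the part that bears it (a point fixed in the world has none). Each returns a list of dicts, best first, with "p" (0 to 1); they miss things now and then, are a little off and sometimes report something else, mostly with a low value. They report only what shows in the picture. A call takes as long as a camera call. They do not tell look-alikes from the thing itself.
- models.recognise(camera, query): "position" ([column, row] as shares, 0 to 1, of the picture: columns of its width, rows of its height, amid what is visible of it).
The state is a dict: "clock": time; "joint_pos": joint angles; "qvel": joint speeds; "joint_torque": joint torques, N m; "eef_pos": TCP position; "eef_rot": TCP orientation; "force": force on the tool from outside, world axes, zero at the start; "torque": the same for the moment, N m; "grip_width": finger opening in m; "grip_force": force on a finger pad.
Only numpy, scipy, OpenCV 4.12 (cv2) and the standard library are available. Lean on these libraries where they do the work, as an engineer would, in place of code of your own. Each camera call takes 0.05 s, during which the arm holds its last target. There are 200 camera calls.

## Working session

There is one attempt and no reset: what is moved stays moved. The work goes in short steps, Python scripts to look and compute and a tool call to move; the robot and the scene stay as the last step left them, time stands still between calls to the robot, and variables do not carry over. Pictures are saved under pics/ and viewed, at most 10 in all, crops included, and the job is handed in when it is done.

Besides the shell and the picture viewer there is one more tool, called as name(argument=value, ...), one argument or row to a line, values as JSON. carry_out: Moves the arm, as the interface text tells. Its arguments: {"type":"object","properties":{"increments":{"type":"array","items":{"type":"array","items":{"type":"number"}}},"grip_force":{"type":"number"}},"required":["increments"]}

```bash
mkdir -p pics
cat > h.py <<'E'
import numpy as np, cv2
from workcell import manip, eyes, models
from scipy.spatial.transform import Rotation as R
def snap(c,f):
    im=eyes.camera(c); cv2.imwrite(f'pics/{f}.png',im[:,:,::-1]); return im
def K(c):
    k=eyes.get_calibration(c); f=240/np.tan(np.radians(k['fovy'])/2); return f,k['cx'],k['cy'],np.array(k['world_from_camera']),k
def ray(c,u,v):
    f,cx,cy,T,_=K(c); d=T[:3,:3]@np.array([(u-cx)/f,-(v-cy)/f,-1]); return T[:3,3],d
def atz(c,u,v,z):
    o,d=ray(c,u,v); return o+d*(z-o[2])/d[2]
def proj(c,P):
    f,cx,cy,T,_=K(c); p=np.linalg.inv(T)@np.append(P,1); return cx+f*p[0]/-p[2], cy-f*p[1]/-p[2]
E
python3 - <<'E'
from h import *
np.set_printoptions(precision=4,suppress=True)
for c in('scene','top'):
    snap(c,c+'0'); print(c,K(c)[4])
    for q in['teak_box','leaf_left_hinge','leaf_left_edge','leaf_right_hinge','leaf_right_edge','lid_hinge','lid_edge','spindle_foot','key','key_nose','bottle','decanter','opener']:
        print(q,[(round(r['p'],2),round(r['position'][0]*640),round(r['position'][1]*480)) for r in models.recognise(c,q)])
print(manip.get_obs())
E
```

```text
scene {'fovy': 56.62570151536783, 'cx': 317.4561809400385, 'cy': 242.76085331635608, 'world_from_camera': array([[-0.7   , -0.6224,  0.3502,  0.8538],
       [ 0.7141, -0.6191,  0.3268,  0.2791],
       [ 0.0134,  0.4788,  0.8778,  0.714 ],
       [ 0.    ,  0.    ,  0.    ,  1.    ]])}
teak_box [(0.67, 332, 242)]
leaf_left_hinge [(0.85, 410, 291), (0.72, 373, 401)]
leaf_left_edge [(0.86, 412, 289)]
leaf_right_hinge [(0.78, 301, 168)]
leaf_right_edge [(0.68, 301, 170)]
lid_hinge [(0.58, 305, 258)]
lid_edge [(0.71, 309, 260)]
spindle_foot [(0.71, 335, 241)]
key [(0.86, 267, 128), (0.79, 338, 149)]
key_nose [(0.94, 333, 146), (0.84, 267, 129)]
bottle [(0.72, 209, 175)]
decanter [(0.62, 372, 402)]
opener [(0.85, 450, 343)]
top {'fovy': 47.88550377550567, 'cx': 322.63806288493464, 'cy': 246.08661356393674, 'world_from_camera': array([[-0.0255,  0.9936, -0.1101,  0.4922],
       [-0.9997, -0.0258, -0.0011,  0.0456],
       [-0.0039,  0.1101,  0.9939,  0.9619],
       [ 0.    ,  0.    ,  0.    ,  1.    ]])}
teak_box [(0.93, 312, 248), (0.41, 225, 257)]
leaf_left_hinge [(0.55, 220, 258)]
le
[... 287 characters left out ...]
93, 327), (0.64, 433, 307)]
bottle [(0.67, 444, 197), (0.65, 436, 307), (0.39, 223, 259)]
decanter [(0.62, 192, 174), (0.44, 394, 279)]
opener [(0.87, 184, 276), (0.44, 437, 308)]
{'clock': 1.4, 'joint_pos': array([ 1.1485,  0.4174, -0.0103,  1.6137,  0.0047,  1.1107, -0.053 ]), 'qvel': array([ 0.0013, -0.0011,  0.0023,  0.001 ,  0.0001, -0.0006,  0.0001]), 'joint_torque': array([ -0.0004, -85.1013,   0.6381, -42.6285,  -0.0488,   0.0136,
        -0.    ]), 'eef_pos': array([ 0.2323, -0.5802,  0.2054]), 'eef_rot': array([-3.0847, -0.5945,  0.0001]), 'force': array([ 0.1779, -0.2877,  0.1124]), 'torque': array([ 0.0193, -0.0164,  0.0393]), 'grip_force': 0.0, 'grip_width': 0.09428621060589988}
```

View pics/top0.png

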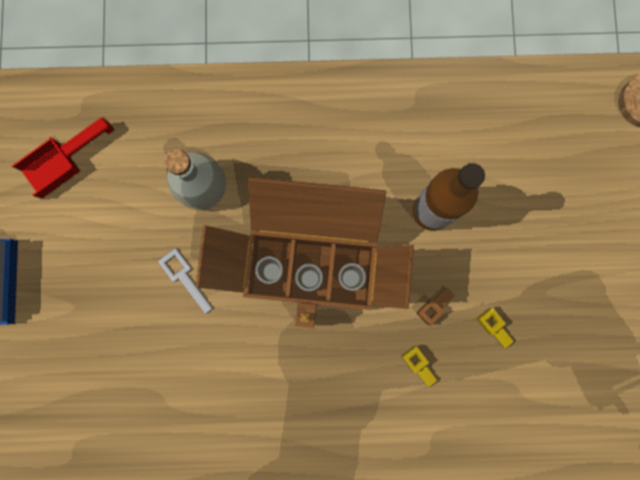

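View pics/scene0.png

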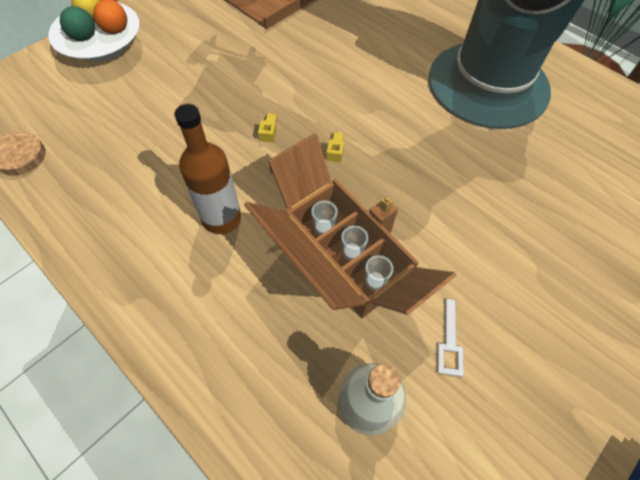

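The top view shows the box around (312,270), with leaves at (225,258) left and (393,277) right, and the lid at (316,210). Three things are key-shaped: yellow at (420,366), yellow at (496,327) and brown wood at (436,307). The wooden one at (436,307) fits the description. The scene view doesn't show it, as it is behind the right leaf. I'll confirm with one crop.

Run:
```python
from h import *
im=cv2.imread('pics/top0.png')
c=cv2.resize(im[170:350,190:460],(798,532),interpolation=cv2.INTER_CUBIC); cv2.imwrite('pics/crop1.png',c)
```

```text
(no output)
```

View pics/crop1.png

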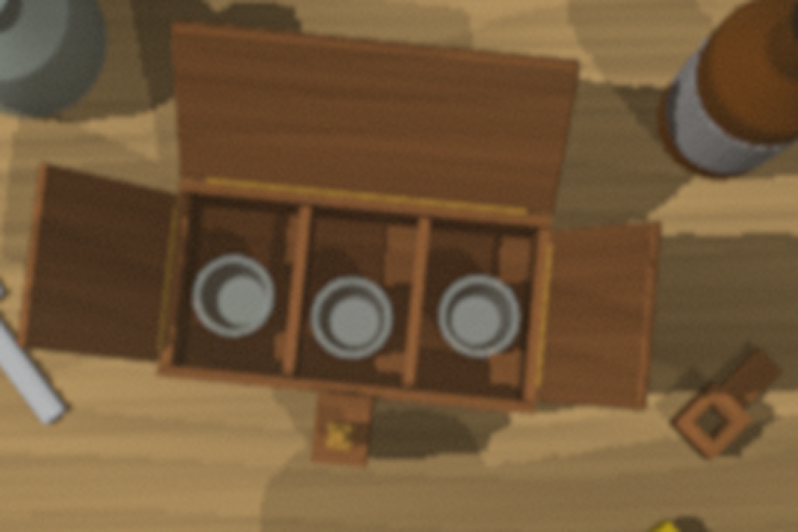

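```bash
cat > fit.py <<'E'
from h import *
from scipy.optimize import least_squares
def box(p,P):
    c,s=np.cos(p[2]),np.sin(p[2]); return np.array([p[0]+c*P[0]-s*P[1],p[1]+s*P[0]+c*P[1],P[2]])
def leaf(th,side,x,t=0): # side +1 left
    return np.array([x,side*(.105-.098*np.cos(th)+t*np.sin(th)),.07+.098*np.sin(th)+t*np.cos(th)])
def lid(th,y,t=0): return np.array([.055-.110*np.cos(th)+t*np.sin(th),y,.077+.11*np.sin(th)+t*np.cos(th)])
f=lambda u,v:(190+u/2.956,170+v/2.956)
E
python3 - <<'E'
from fit import *
obs=[('top',f(160,373),lambda p:box(p,(-.055,.105,.077))),('top',f(533,408),lambda p:box(p,(-.055,-.105,.077))),
('top',f(341,435),lambda p:box(p,(-.077,0,.1155))),
('top',f(40,163),lambda p:box(p,leaf(p[3],1,.048))),('top',f(22,346),lambda p:box(p,leaf(p[3],1,-.048))),
('top',f(656,226),lambda p:box(p,leaf(p[4],-1,.048))),('top',f(641,407),lambda p:box(p,leaf(p[4],-1,-.048))),
('top',f(175,30),lambda p:box(p,lid(p[5],.105))),('top',f(577,64),lambda p:box(p,lid(p[5],-.105))),
('scene',(455,274),lambda p:box(p,leaf(p[3],1,-.048))),('scene',(408,312),lambda p:box(p,leaf(p[3],1,.048))),
('scene',(270,160),lambda p:box(p,leaf(p[4],-1,.048))),('scene',(317,136),lambda p:box(p,leaf(p[4],-1,-.048))),
('scene',(248,204),lambda p:box(p,lid(p[5],-.105,.004))),('scene',(388,200),lambda p:box(p,(-.077,0,.1155)))]
def res(p): return np.ravel([np.array(proj(c,g(p)))-uv for c,uv,g in obs])
r=least_squares(res,[.5,.05,.0,2.2,2,2],loss='soft_l1')
np.set_printoptions(precision=4,suppress=True); print(r.x); print(res(r.x).reshape(-1,2).round(1))
p=r.x
for n,q in [('spindle',(-.077,0,.0865)),('Ledge',leaf(p[3],1,0,.003)),('Redge',leaf(p[4],-1,0,.003)),('lidedge',lid(p[5],0,.004))]: print(n,box(p,q))
print('key bore',atz('top',*f(713,424),.026),'nosetip',atz('top',*f(768,360),.012))
for n,uv,z in[('bottle',(472,176),.27),('decanter',(178,161),.174),('op',(209,310),.0),('op2',(172,252),0)]: print(n,atz('top',*uv,z))
E
```

```text
[ 0.5517  0.069  -0.1244  2.2339  2.0584  2.2208]
[[-2.   0.8]
 [ 0.1  1.7]
 [-1.5  0.2]
 [ 0.1 -0.4]
 [-1.7  0.5]
 [-0.4 -2.1]
 [-0.6  0.8]
 [-2.4 -1.3]
 [ 0.6  0.6]
 [ 0.6 -1.6]
 [-1.7  0.6]
 [-1.6  0.8]
 [-1.  -3.4]
 [-4.2 -1.1]
 [-0.6 -2.3]]
spindle [0.4753 0.0785 0.0865]
Ledge [0.5726 0.2354 0.1454]
Redge [ 0.5327 -0.0834  0.1552]
lidedge [0.6755 0.0535 0.1621]
key bore [ 0.4748 -0.1368  0.026 ] nosetip [ 0.5112 -0.1738  0.012 ]
bottle [ 0.6558 -0.1509  0.27  ]
decanter [0.713  0.2593 0.174 ]
op [0.4903 0.2505 0.    ]
op2 [0.5951 0.3165 0.    ]
```

Every candidate is identified: the crop shows the brown wooden key with its square bore at crop (713,424) and its nose tip at (768,360). The other two keys are yellow, so they are the look-alikes. The box fit agrees to about 2 px.

Next I align the tool with the box and move to the outside of the right leaf.

carry_out(
  increments=[
    [0, 0, 0, 0, 0, 7.2, 0],
    [0, 0, 0, 0, 0, 7.2, 0],
    [0, 0, 0, 0, 0, 7.2, 0],
    [0, 0, 0, 0, 0, 7.3, 0],
    [14, -31, 0, 0, 0, 0, 0],
    [14, -31, 0, 0, 0, 0, 0],
    [14, -31, 0, 0, 0, 0, 0],
    [14, -31, 0, 0, 0, 0, 0],
    [14, -31, 0, 0, 0, 0, 0],
    [14, -31, 0, 0, 0, 0, 0],
  ],
  grip_force=20,
)

```text
clock: 2.4
eef_pos: [0.3392, -0.4048, 0.2056]
eef_rot: [3.135, -0.194, 0.0]
force: [0.5, -0.7, 0.1]
grip_width: 0.0174
grip_force: 0.0
```

carry_out(
  increments=[
    [14, -31, 0, 0, 0, 0, 0],
    [14, -31, 0, 0, 0, 0, 0],
    [14, -31, 0, 0, 0, 0, 0],
    [14, -31, 0, 0, 0, 0, 0],
    [14, -31, 0, 0, 0, 0, 0],
    [14, -31, 0, 0, 0, 0, 0],
    [14, -31, 0, 0, 0, 0, 0],
    [14, -31, 0, 0, 0, 0, 0],
    [14, -31, 0, 0, 0, 0, 0],
    [0, 0, 0, 0, 0, 0, 0],
  ],
)

```text
clock: 3.4
eef_pos: [0.4999, -0.1405, 0.2056]
eef_rot: [-3.135, 0.185, -0.001]
force: [-0.4, 0.5, -0.1]
grip_width: 0.0006
grip_force: 0.0
```

```bash
cat >> fit.py <<'E'
BP=[.5517,.069,-.1244]
def st(p=BP,tgt=None):
    o=manip.get_obs(); e=np.array(o['eef_pos']); d=e[:2]-p[:2]; c,s=np.cos(p[2]),np.sin(p[2])
    b=np.array([c*d[0]+s*d[1],-s*d[0]+c*d[1],e[2]]); M=R.from_rotvec(o['eef_rot']).as_matrix()
    print('t',round(o['clock'],2),'box',(b*1000).round(1),'tcp',e.round(4),'xyaw',np.degrees(np.arctan2(M[1,0],M[0,0])).round(1),'tz',M[:,2].round(3),'F',np.round(o['force'],1),'w',round(o['grip_width'],4),'j',np.round(o['joint_pos'],2)); return b,M
E
python3 -c "
from fit import *
st()"
```

```text
t 3.4 box [ -25.4 -214.3  205.6] tcp [ 0.4999 -0.1405  0.2056] xyaw -6.8 tz [ 0.001  0.001 -1.   ] F [-0.4  0.5 -0.1] w 0.0006 j [ 0.4   0.24 -0.21  1.87  0.05  1.04 -1.52]
```

carry_out(
  increments=[
    [8, 0, 38, 0, 0, 0, 0],
    [7, 0, 38, 0, 0, 0, 0],
    [0, -20, 0, 0, 0, 0, 0],
    [0, -20, 0, 0, 0, 0, 0],
    [0, -14, -1, 0, 0, 0, 0],
    [0, -14, -2, 0, 0, 0, 0],
    [0, -12, -2, 0, 0, 0, 0],
    [0, -11, -1, 0, 0, 0, 0],
    [0, -9, 0, 0, 0, 0, 0],
    [0, 0, 0, 0, 0, 0, 0],
  ],
)

```text
clock: 4.4
eef_pos: [0.5254, -0.046, 0.1355]
eef_rot: [-3.135, 0.192, -0.0]
force: [0.7, 0.3, -0.6]
grip_width: 0.0002
grip_force: 0.0
```

```bash
python3 -c "
from fit import *
st()"
```

```text
t 4.4 box [ -11.8 -117.4  135.5] tcp [ 0.5254 -0.046   0.1355] xyaw -7.0 tz [ 0.  0. -1.] F [ 0.7  0.3 -0.6] w 0.0002 j [ 0.23  0.34 -0.24  1.92  0.1   0.9  -1.75]
```

carry_out(
  increments=[
    [0, -12, 1, 0, 0, 0, 0],
    [0, -16, 5, 0, 0, 0, 0],
    [0, -14, 9, 0, 0, 0, 0],
    [0, -12, 12, 0, 0, 0, 0],
    [0, -4, 8, 0, 0, 0, 0],
    [0, -4, 8, 0, 0, 0, 0],
    [0, -3, 8, 0, 0, 0, 0],
    [0, -2, 6, 0, 0, 0, 0],
    [0, 0, 4, 0, 0, 0, 0],
    [0, 0, 0, 0, 0, 0, 0],
  ],
)

```text
clock: 5.4
eef_pos: [0.5337, 0.0193, 0.0757]
eef_rot: [3.135, -0.194, 0.0]
force: [-12.1, 1.5, 29.7]
grip_width: 0.0004
grip_force: 15.0
```

```bash
python3 -c "
from fit import *
st(); snap('scene','s1')"
```

```text
t 5.4 box [-11.7 -51.6  75.7] tcp [0.5337 0.0193 0.0757] xyaw -7.1 tz [ 0. -0. -1.] F [-12.1   1.5  29.7] w 0.0004 j [ 0.11  0.44 -0.25  1.94  0.15  0.78 -1.92]
```

View pics/s1.png

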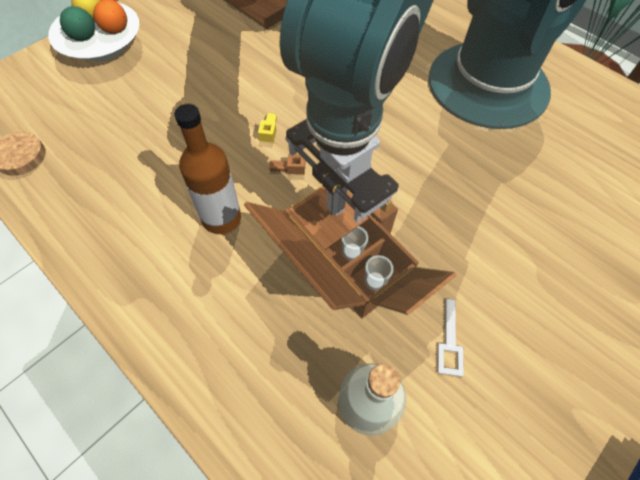

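The right leaf lies flat and nothing else has moved. Next is the left leaf.

carry_out(
  increments=[
    [0, 0, -30, 0, 0, 0, 0],
    [0, 0, -45, 0, 0, 0, 0],
    [0, 0, -50, 0, 0, 0, 0],
    [0, -38, 0, 0, 0, 0, 0],
    [0, -38, 0, 0, 0, 0, 0],
    [0, -38, 0, 0, 0, 0, 0],
    [0, -38, 0, 0, 0, 0, 0],
    [0, -38, 0, 0, 0, 0, 0],
    [0, -38, 0, 0, 0, 0, 0],
    [0, -38, 0, 0, 0, 0, 0],
  ],
)

```text
clock: 6.45
eef_pos: [0.5665, 0.2843, 0.1993]
eef_rot: [3.135, -0.195, 0.0]
force: [1.3, 0.0, 0.3]
grip_width: 0.0005
grip_force: 0.0
```

carry_out(
  increments=[
    [0, 0, 0, 0, 0, 0, 0],
    [0, 0, 0, 0, 0, 0, 0],
  ],
)

```text
clock: 6.65
eef_pos: [0.5661, 0.2835, 0.1989]
eef_rot: [3.135, -0.193, -0.001]
force: [0.3, 0.1, -0.2]
grip_width: 0.0004
grip_force: 0.0
```

```bash
python3 -c "
from fit import *
st()"
```

```text
t 6.65 box [-12.3 214.6 198.9] tcp [0.5661 0.2835 0.1989] xyaw -7.0 tz [-0.001 -0.    -1.   ] F [ 0.3  0.1 -0.2] w 0.0004 j [-0.25  0.46 -0.36  1.59  0.18  1.12 -2.34]
```

carry_out(
  increments=[
    [0, 0, 36, 0, 0, 0, 0],
    [0, 0, 36, 0, 0, 0, 0],
    [0, 18, 0, 0, 0, 0, 0],
    [0, 18, 0, 0, 0, 0, 0],
    [0, 14, -1, 0, 0, 0, 0],
    [0, 14, -2, 0, 0, 0, 0],
    [0, 12, -2, 0, 0, 0, 0],
    [0, 11, -2, 0, 0, 0, 0],
    [0, 10, -1, 0, 0, 0, 0],
    [0, 0, 0, 0, 0, 0, 0],
  ],
)

```text
clock: 7.65
eef_pos: [0.5545, 0.1854, 0.1357]
eef_rot: [3.135, -0.197, 0.0]
force: [0.3, 0.7, -0.1]
grip_width: 0.0001
grip_force: 0.0
```

carry_out(
  increments=[
    [0, 12, 1, 0, 0, 0, 0],
    [0, 16, 5, 0, 0, 0, 0],
    [0, 14, 9, 0, 0, 0, 0],
    [0, 12, 12, 0, 0, 0, 0],
    [0, 4, 8, 0, 0, 0, 0],
    [0, 4, 8, 0, 0, 0, 0],
    [0, 3, 8, 0, 0, 0, 0],
    [0, 2, 6, 0, 0, 0, 0],
    [0, 0, 3, 0, 0, 0, 0],
    [0, 0, 0, 0, 0, 0, 0],
  ],
)

```text
clock: 8.65
eef_pos: [0.5459, 0.1203, 0.076]
eef_rot: [3.135, -0.194, -0.001]
force: [-6.0, -4.0, 16.9]
grip_width: 0.0007
grip_force: 7.9
```

```bash
python3 -c "
from fit import *
st(); snap('scene','s2')"
```

```text
t 8.65 box [-12.1  50.2  76. ] tcp [0.5459 0.1203 0.076 ] xyaw -7.1 tz [-0.    -0.001 -1.   ] F [-6.  -4.  16.9] w 0.0007 j [-0.02  0.48 -0.31  1.88  0.2   0.82 -2.13]
```

View pics/s2.png

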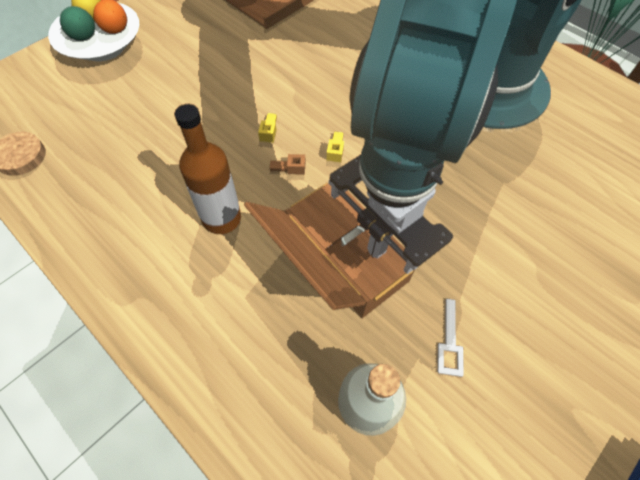

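Both leaves are flat in the picture and the lid is still open. Next I go behind the lid.

carry_out(
  increments=[
    [0, 0, -35, 0, 0, 0, 0],
    [0, 0, -45, 0, 0, 0, 0],
    [0, 0, -50, 0, 0, 0, 0],
    [30, 10, -4, 0, 0, 0, 0],
    [30, 10, 0, 0, 0, 0, 0],
    [30, 10, 0, 0, 0, 0, 0],
    [30, 10, 0, 0, 0, 0, 0],
    [30, 10, 0, 0, 0, 0, 0],
    [30, 0, 0, 0, 0, 0, 0],
    [0, 0, 0, 0, 0, 0, 0],
  ],
)

```text
clock: 9.7
eef_pos: [0.7206, 0.0477, 0.208]
eef_rot: [3.135, -0.196, -0.001]
force: [0.0, -0.3, -0.3]
grip_width: 0.0006
grip_force: 0.0
```

```bash
python3 -c "
from fit import *
st()"
```

```text
t 9.7 box [ 1.703e+02 -1.000e-01  2.080e+02] tcp [0.7206 0.0477 0.208 ] xyaw -7.2 tz [-0.001 -0.    -1.   ] F [ 0.  -0.3 -0.3] w 0.0006 j [ 0.07  0.61 -0.28  1.32  0.17  1.23 -1.92]
```

carry_out(
  increments=[
    [0, 0, 32, 0, 0, 0, 0],
    [0, 0, 31, 0, 0, 0, 0],
    [-16, 0, 0, 0, 0, 0, 0],
    [-14, 0, 0, 0, 0, 0, 0],
    [-14, 0, 0, 0, 0, 0, 0],
    [-14, 0, -2, 0, 0, 0, 0],
    [-14, 0, -2, 0, 0, 0, 0],
    [-14, 0, -2, 0, 0, 0, 0],
    [-12, 0, -1, 0, 0, 0, 0],
    [0, 0, 0, 0, 0, 0, 0],
  ],
)

```text
clock: 10.7
eef_pos: [0.6202, 0.0615, 0.1539]
eef_rot: [-3.136, 0.192, -0.0]
force: [0.8, -0.5, 0.7]
grip_width: 0.0005
grip_force: 0.0
```

carry_out(
  increments=[
    [-20, 0, 1, 0, 0, 0, 0],
    [-19, 0, 5, 0, 0, 0, 0],
    [-16, 0, 10, 0, 0, 0, 0],
    [-14, 0, 14, 0, 0, 0, 0],
    [-5, 0, 9, 0, 0, 0, 0],
    [-4, 0, 9, 0, 0, 0, 0],
    [-3, 0, 9, 0, 0, 0, 0],
    [-2, 0, 9, 0, 0, 0, 0],
    [0, 0, 3, 0, 0, 0, 0],
    [0, 0, 0, 0, 0, 0, 0],
  ],
)

```text
clock: 11.7
eef_pos: [0.5389, 0.0711, 0.085]
eef_rot: [3.135, -0.194, -0.001]
force: [-10.1, -1.2, 20.3]
grip_width: 0.0005
grip_force: 10.3
```

```bash
python3 -c "
from fit import *
st()"
```

```text
t 11.7 box [-12.9   0.5  85. ] tcp [0.5389 0.0711 0.085 ] xyaw -7.1 tz [-0.001 -0.    -1.   ] F [-10.1  -1.2  20.3] w 0.0005 j [ 0.06  0.44 -0.31  1.91  0.18  0.82 -2.04]
```

carry_out(
  increments=[
    [0, 0, -35, 0, 0, 0, 0],
    [0, 0, -45, 0, 0, 0, 0],
    [-20, 0, -50, 0, 0, 0, 1],
    [-25, 0, -35, 0, 0, 0, 1],
    [-19, 0, 0, 0, 0, 0, 1],
    [0, 0, 0, 0, 0, 0, 1],
    [0, 0, 0, 0, 0, 0, 1],
    [0, 0, 0, 0, 0, 0, 1],
  ],
)

```text
clock: 12.5
eef_pos: [0.4773, 0.0785, 0.2453]
eef_rot: [-3.135, 0.195, 0.001]
force: [0.7, -0.1, -0.5]
grip_width: 0.0449
grip_force: 0.0
```

Run:
```python
from fit import *
np.set_printoptions(precision=4,suppress=True)
b,M=st(); snap('wrist','w1'); print(K('wrist')[4])
for q in ['spindle_foot','key','teak_box']: print(q,[(round(r['p'],2),round(r['position'][0]*640),round(r['position'][1]*480)) for r in models.recognise('wrist',q)])
print('pred',proj('wrist',[.4753,.0785,.1155]))
snap('top','t2')
```

```text
t 12.5 box [-75.    0.2 245.3] tcp [0.4773 0.0785 0.2453] xyaw -7.1 tz [-0.001  0.    -1.   ] F [ 0.7 -0.1 -0.5] w 0.0449 j [ 0.1   0.14 -0.36  1.9   0.05  1.12 -1.97]
{'fovy': 69.40083344982193, 'cx': 320.30815229348735, 'cy': 239.09950803974854, 'world_from_camera': array([[-0.1235,  0.9655,  0.2293,  0.5429],
       [-0.9923, -0.1202, -0.0283,  0.0693],
       [ 0.0002, -0.2311,  0.9729,  0.4256],
       [ 0.    ,  0.    ,  0.    ,  1.    ]])}
spindle_foot [(0.94, 321, 145)]
key [(0.79, 481, 261), (0.77, 508, 185), (0.63, 596, 202)]
teak_box [(0.75, 319, 146)]
pred (np.float64(319.4988174080146), np.float64(233.05717253382352))
```

View pics/w1.png

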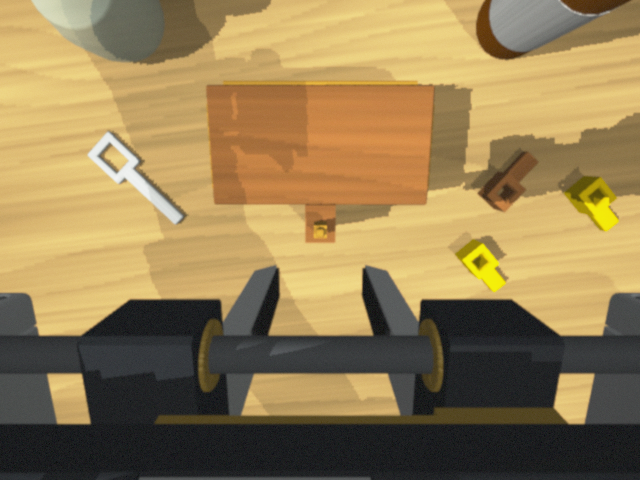

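The wrist view shows the box shut, with the spindle tip at (320,232). The wooden key is at (507,191) with its nose at (527,160), and the yellow look-alikes are at (481,261) and (596,202).

Run:
```python
from fit import *
np.set_printoptions(precision=4,suppress=True)
im=cv2.imread('pics/w1.png')
# box refit on lid corners (z .085) and spindle tip
pts=[((207.5,85.5),(.055,.105,.085)),((433,86),(.055,-.105,.085)),((427,204),(-.055,-.105,.085)),((214.5,204),(-.055,.105,.085)),((320.5,231.5),(-.077,0,.1155))]
r=least_squares(lambda p:np.ravel([np.array(proj('wrist',box(p,P)))-uv for uv,P in pts]),BP,loss='soft_l1')
print(r.x,r.fun.reshape(-1,2).round(1)); print('spindle',box(r.x,(-.077,0,.1)))
k=atz('wrist',507,191,.026); n=atz('wrist',528,158,.012); print('key',k,n,np.degrees(np.arctan2(*(n-k)[1::-1])),np.linalg.norm((n-k)[:2]))
b,M=st(); d=np.array([.4748,-.1368,.15])-manip.get_obs()['eef_pos']; print('tool delta',M.T@d*1000, 'alt',M.T@(k-manip.get_obs()['eef_pos'])*1000)
```

```text
[ 0.5517  0.0679 -0.1241] [[-1.6 -0.9]
 [ 2.6 -1.2]
 [-0.1  0.6]
 [-0.2  0.5]
 [ 0.2  1.4]]
spindle [0.4753 0.0775 0.1   ]
key [ 0.4783 -0.1386  0.026 ] [ 0.5116 -0.1702  0.012 ] -43.493553196735775 0.04579502272169454
t 12.75 box [-75.3   0.3 245.5] tcp [0.477  0.0786 0.2455] xyaw -7.1 tz [-0.001  0.    -1.   ] F [ 0.4 -0.2 -0.3] w 0.0651 j [ 0.1   0.14 -0.36  1.9   0.05  1.12 -1.97]
tool delta [ 24.488  214.0558  95.4238] alt [ 28.3385 215.4468 219.4205]
```

carry_out(
  increments=[
    [4, 36, 0, 0, 0, 0, 1],
    [4, 36, 0, 0, 0, 0, 1],
    [4, 36, 10, 0, 0, 0, 1],
    [4, 36, 15, 0, 0, 0, 1],
    [5, 36, 25, 0, 0, 0, 1],
    [5, 35, 30, 0, 0, 0, 1],
    [0, 0, 0, 0, 0, 8, 1],
    [0, 0, 0, 0, 0, 8, 1],
    [0, 0, 0, 0, 0, 8, 1],
    [0, 0, 0, 0, 0, 8, 1],
  ],
)

```text
clock: 13.75
eef_pos: [0.4761, -0.138, 0.1655]
eef_rot: [2.957, -1.06, -0.001]
force: [0.1, -0.0, -0.3]
grip_width: 0.0941
grip_force: 0.0
```

carry_out(
  increments=[
    [0, 0, 0, 0, 0, 5, 1],
    [0, 0, 0, 0, 0, 0, 1],
    [0, 0, 0, 0, 0, 0, 1],
  ],
)

```text
clock: 14.05
eef_pos: [0.4762, -0.1378, 0.1657]
eef_rot: [2.914, -1.174, -0.001]
force: [0.4, -0.3, 0.7]
grip_width: 0.0941
grip_force: 0.0
```

Run:
```python
from fit import *
st(); snap('wrist','w2')
print('pred',proj('wrist',[.4765,-.1377,.026]))
```

```text
t 14.05 box [ -49.3 -214.6  165.7] tcp [ 0.4762 -0.1378  0.1657] xyaw -43.9 tz [-0.  0. -1.] F [ 0.4 -0.3  0.7] w 0.0941 j [ 0.3   0.24 -0.09  1.97  0.03  0.94 -2.14]
pred (np.float64(318.86117621278345), np.float64(229.7341966044576))
```

View pics/w2.png

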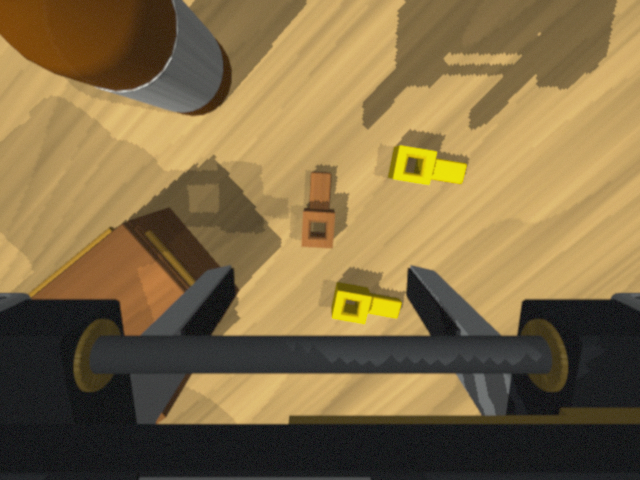

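The key is centred between the fingers: bore at (318,229), nose at (320,190). The yellow ones at (415,164) and (352,303) are clear of the finger paths.

Run:
```python
from fit import *
im=cv2.imread('pics/w2.png'); hsv=cv2.cvtColor(im,cv2.COLOR_BGR2HSV).astype(int)
for r in (176,184,192,200,216,222,236,242):
    row=im[r,285:350].astype(int); g=np.abs(np.diff(row,axis=0)).sum(1); i=np.argsort(g)[::-1][:4]; print(r,sorted((285+i+.5).tolist()),g[i])
b,M=st(); e=manip.get_obs()['eef_pos']
for uv,z in [((318,228.5),.026),((318,211),.026),((318,247),.026),((303,229),.026),((334,229),.026),((320,173),.012)]: print(uv,(M.T@(atz('wrist',*uv,z)-e)*1000).round(1))
```

```text
176 [329.5, 335.5, 336.5, 337.5] [64 57 44 42]
184 [309.5, 329.5, 335.5, 336.5] [77 67 46 35]
192 [328.5, 333.5, 334.5, 344.5] [75 52 52 38]
200 [303.5, 346.5, 347.5, 348.5] [73 49 40 40]
216 [302.5, 345.5, 346.5, 347.5] [80 44 33 32]
222 [289.5, 308.5, 344.5, 345.5] [81 55 44 41]
236 [307.5, 325.5, 335.5, 336.5] [62 54 51 50]
242 [300.5, 301.5, 332.5, 333.5] [79 59 40 39]
t 14.1 box [ -49.3 -214.6  165.8] tcp [ 0.4761 -0.1379  0.1658] xyaw -43.9 tz [-0.  0. -1.] F [-0.6  0.8  0.8] w 0.0942 j [ 0.3   0.24 -0.09  1.97  0.03  0.94 -2.14]
(318, 228.5) [  1.4  -1.2 139.8]
(318, 211) [ 18.   -1.2 139.8]
(318, 247) [-16.6  -1.2 139.8]
(303, 229) [  0.9 -15.3 139.8]
(334, 229) [  0.9  13.9 139.8]
(320, 173) [ 52.2   0.7 153.7]
```

carry_out(
  increments=[
    [1, -1, 0, 0, 0, 2, 1],
    [0, 0, 35, 0, 0, 0, 1],
    [0, 0, 40, 0, 0, 0, 1],
    [0, 0, 40, 0, 0, 0, 1],
    [0, 0, 30, 0, 0, 0, 1],
    [0, 0, 15, 0, 0, 0, 1],
    [0, 0, 0, 0, 0, 0, 0.6],
    [0, 0, 0, 0, 0, 0, 0],
    [0, 0, 0, 0, 0, 0, 0],
    [0, 0, 0, 0, 0, 0, 0],
  ],
  grip_force=20,
)

```text
clock: 15.1
eef_pos: [0.4781, -0.1381, 0.0069]
eef_rot: [-2.891, 1.229, -0.002]
force: [-0.2, 0.3, -0.3]
grip_width: 0.0652
grip_force: 0.0
```

carry_out(
  increments=[
    [0, 0, 0, 0, 0, 0, 0],
    [0, 0, 0, 0, 0, 0, 0],
    [0, 0, 0, 0, 0, 0, 0],
    [0, 0, 0, 0, 0, 0, 0],
    [0, 0, 0, 0, 0, 0, 0],
    [0, 0, 0, 0, 0, 0, 0],
  ],
)

```text
clock: 15.7
eef_pos: [0.4775, -0.1379, 0.0059]
eef_rot: [-2.891, 1.229, 0.0]
force: [-0.5, 0.2, 1.5]
grip_width: 0.0298
grip_force: 20.0
```

carry_out(
  increments=[
    [0, 0, -30, 0, 0, 0, 0],
    [0, 0, -50, 0, 0, 0, 0],
    [0, 0, -50, 0, 0, 0, 0],
    [0, 0, -50, 0, 0, 0, 0],
    [0, 0, 0, 0, 0, -8, 0],
    [0, 0, 0, 0, 0, -8, 0],
    [0, 0, 0, 0, 0, -8, 0],
    [0, 0, 0, 0, 0, -8, 0],
    [0, 0, 0, 0, 0, -7, 0],
    [0, 0, 0, 0, 0, 0, 0],
  ],
)

```text
clock: 16.7
eef_pos: [0.4774, -0.1379, 0.1857]
eef_rot: [-3.136, 0.191, 0.0]
force: [-0.6, -0.6, -1.0]
grip_width: 0.0297
grip_force: 20.0
```

carry_out(
  increments=[
    [-4, -30, 0, 0, 0, 0, 0],
    [-4, -30, 0, 0, 0, 0, 0],
    [-4, -30, 0, 0, 0, 0, 0],
    [-4, -30, 0, 0, 0, 0, 0],
    [-4, -30, 0, 0, 0, 0, 0],
    [-4, -30, 0, 0, 0, 0, 0],
    [-4, -30, 0, 0, 0, 0, 0],
    [0, 0, 0, 0, 0, 0, 0],
    [0, 0, 0, 0, 0, 0, 0],
  ],
)

```text
clock: 17.6
eef_pos: [0.4755, 0.0741, 0.1858]
eef_rot: [3.135, -0.197, -0.0]
force: [0.7, -0.8, 0.6]
grip_width: 0.0297
grip_force: 20.0
```

Run:
```python
from fit import *
b,M=st([.5517,.0679,-.1241]); e=manip.get_obs()['eef_pos']; im=snap('wrist','w3')
c=im[160:340,220:420,::-1]; cv2.imwrite('pics/w3c.png',cv2.resize(c,(660,594),interpolation=cv2.INTER_CUBIC))
print('pred tcp top',proj('wrist',e+[0,0,.020]),'spindle', proj('wrist',[.4753,.0775,.1155]))
```

```text
t 17.6 box [-76.4  -3.3 185.8] tcp [0.4755 0.0741 0.1858] xyaw -7.2 tz [-0. -0. -1.] F [ 0.7 -0.8  0.6] w 0.0297 j [ 0.07  0.2  -0.33  1.97  0.08  0.98 -1.99]
pred tcp top (np.float64(316.7578784106866), np.float64(294.81021980575696)) spindle (np.float64(313.44990076144285), np.float64(248.98022118191972))
```

View pics/w3c.png

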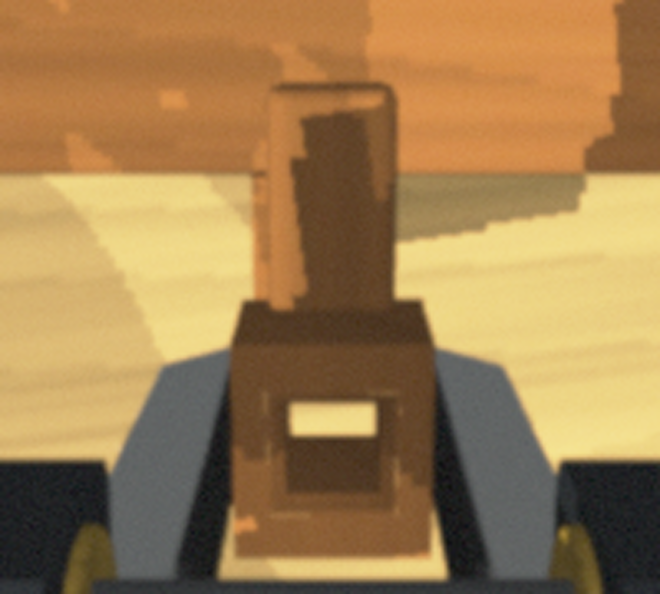

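The crop shows the key gripped squarely, with its hub top centred at full-picture (320.9,296.4) and its nose pointing straight up the picture. I'll shift sideways so the spindle is visible, and measure it in the same camera.

carry_out(
  increments=[
    [0, 20, 0, 0, 0, 0, 0],
    [0, 20, 0, 0, 0, 0, 0],
    [0, 0, 0, 0, 0, 0, 0],
    [0, 0, 0, 0, 0, 0, 0],
  ],
)

```text
clock: 18.05
eef_pos: [0.4707, 0.0334, 0.1859]
eef_rot: [3.135, -0.199, -0.0]
force: [0.1, 0.1, -0.6]
grip_width: 0.0296
grip_force: 20.0
```

Run:
```python
from fit import *
b,M=st(); e=manip.get_obs()['eef_pos']; im=snap('wrist','w4')
u,v=proj('wrist',[.4763,.0785,.1155]); print('pred tip',u,v,'foot',proj('wrist',[.4763,.0785,.0865]))
u0,v0=int(u)-40,int(v)-35; c=im[v0:v0+70,u0:u0+80,::-1]; cv2.imwrite('pics/w4c.png',cv2.resize(c,(640,560),interpolation=cv2.INTER_CUBIC)); print(u0,v0)
```

```text
t 18.05 box [-76.  -45.4 185.9] tcp [0.4707 0.0334 0.1859] xyaw -7.3 tz [-0. -0. -1.] F [ 0.1  0.1 -0.6] w 0.0296 j [ 0.13  0.18 -0.3   1.99  0.06  0.98 -1.89]
pred tip 259.0425233657991 248.00397957027613 foot (np.float64(265.0481104636728), np.float64(239.09845854859518))
219 213
```

View pics/w4c.png

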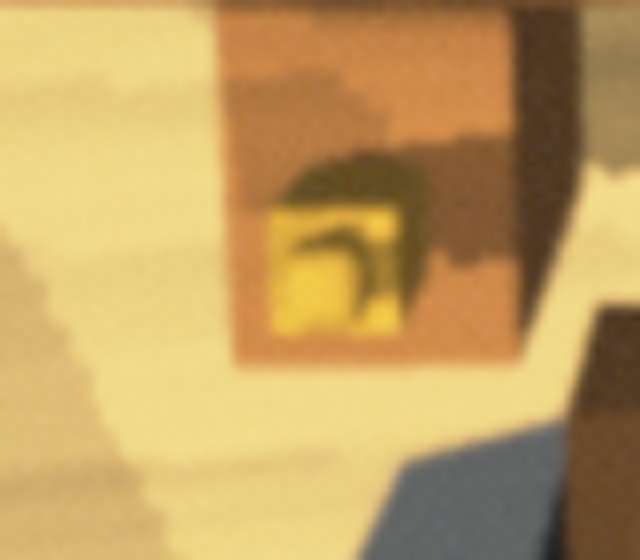

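The spindle's 12 mm shoulder shows as a square centred at crop (335,270), which is full-picture (260.9,246.8). The key in hand is out of its way.

Run:
```python
from fit import *
b,M=st(); e=np.array(manip.get_obs()['eef_pos'])
s=M.T@(atz('wrist',260.9,246.75,.1085)-e)*1000; t=M.T@(atz('wrist',258.7,249,.1155)-e)*1000
k=M.T@(atz('wrist',320.9,296.4,e[2]+.020)-e)*1000
print('spindle',s,t,'bore',k,'diff',s-k,t-k)
# plinth edges crop->full at z .0865
for uv in [(219+232/8,213+250/8),(219+517/8,213+250/8),(219+375/8,213+364/8)]: print((M.T@(atz('wrist',*uv,.0865)-e)*1000-k).round(1))
```

```text
t 18.1 box [-76.  -44.7 185.9] tcp [0.4708 0.034  0.1859] xyaw -7.2 tz [ 0.  0. -1.] F [-0.1 -0.2 -0.2] w 0.0295 j [ 0.13  0.18 -0.3   1.99  0.06  0.98 -1.89]
spindle [ -0.9390944  -44.6162179   77.44160299] [ -0.86213199 -45.09537736  70.44167295] bore [ -1.02477017   1.3143931  -20.00025096] diff [ 8.56757624e-02 -4.59306110e+01  9.74418539e+01] [  0.16263818 -46.40977046  90.44192391]
[ -3.5 -60.5 119.4]
[ -3.5 -30.8 119.4]
[-15.8 -46.  119.4]
```

carry_out(
  increments=[
    [0, -23, 0, 0, 0, 0, 0],
    [0, -22.6, 0, 0, 0, 0, 0],
    [0, 0, 30, 0, 0, 0, 0],
    [0, 0, 25, 0, 0, 0, 0],
    [0, 0, 6, 0, 0, 0, 0],
    [0, 0, 6, 0, 0, 0, 0],
    [0, 0, 0, 0, 0, 0, 0],
    [0, 0, 0, 0, 0, 0, 0],
  ],
)

```text
clock: 18.9
eef_pos: [0.4768, 0.0796, 0.1197]
eef_rot: [-3.135, 0.194, -0.002]
force: [0.2, 0.0, -0.6]
grip_width: 0.0296
grip_force: 20.0
```

Run:
```python
from fit import *
st()
```

```text
t 18.9 box [-75.6   1.2 119.7] tcp [0.4768 0.0796 0.1197] xyaw -7.1 tz [ 0.001  0.    -1.   ] F [ 0.2  0.  -0.6] w 0.0296 j [ 0.05  0.29 -0.32  2.03  0.12  0.84 -2.04]
```

carry_out(
  increments=[
    [0, 0, 3, 0, 0, 0, 0],
    [0, 0, 3, 0, 0, 0, 0],
    [0, 0, 2, 0, 0, 0, 0],
    [0, 0, 2, 0, 0, 0, 0],
    [0, 0, 0, 0, 0, 0, 0],
    [0, 0, 0, 0, 0, 0, 0],
  ],
)

```text
clock: 19.5
eef_pos: [0.4763, 0.0795, 0.1088]
eef_rot: [-3.136, 0.194, 0.0]
force: [0.2, 0.0, -1.0]
grip_width: 0.0301
grip_force: 20.0
```

No contact force, and the underside is about 103 mm up, already past the shoulder. I'll carry on down.

carry_out(
  increments=[
    [0, 0, 4, 0, 0, 0, 0],
    [0, 0, 4, 0, 0, 0, 0],
    [0, 0, 3, 0, 0, 0, 0],
    [0, 0, 2, 0, 0, 0, 0],
    [0, 0, 2, 0, 0, 0, 0],
    [0, 0, 1, 0, 0, 0, 0],
    [0, 0, 0, 0, 0, 0, 0],
    [0, 0, 0, 0, 0, 0, 0],
  ],
)

```text
clock: 20.3
eef_pos: [0.4764, 0.0796, 0.0929]
eef_rot: [-3.135, 0.194, -0.0]
force: [0.2, -0.7, -0.0]
grip_width: 0.0299
grip_force: 20.0
```

Run:
```python
from fit import *
st()
```

```text
t 20.3 box [-76.1   1.1  92.9] tcp [0.4764 0.0796 0.0929] xyaw -7.1 tz [ 0.  0. -1.] F [ 0.2 -0.7 -0. ] w 0.0299 j [ 0.04  0.33 -0.31  2.05  0.14  0.78 -2.05]
```

carry_out(
  increments=[
    [0, 0, 0, 0, 0, 0, 0.4],
    [0, 0, 0, 0, 0, 0, 0.6],
    [0, 0, 0, 0, 0, 0, 0.6],
    [0, 0, 0, 0, 0, 0, 0.6],
    [0, 0, 0, 0, 0, 0, 0.6],
    [0, 0, -20, 0, 0, 0, 0.6],
    [0, 0, -40, 0, 0, 0, 0.6],
    [0, 0, -50, 0, 0, 0, 0.6],
    [0, 0, -40, 0, 0, 0, 0.6],
    [0, 0, 0, 0, 0, 0, 0.6],
  ],
)

```text
clock: 21.3
eef_pos: [0.4784, 0.08, 0.2479]
eef_rot: [-3.134, 0.194, -0.012]
force: [0.1, 0.9, -0.5]
grip_width: 0.0565
grip_force: 0.0
```

Run:
```python
from fit import *
st(); im=snap('wrist','w5')
print(proj('wrist',[.4763,.0785,.1125]))
cv2.imwrite('pics/w5c.png',cv2.resize(im[60:300,160:480,::-1],(800,600),interpolation=cv2.INTER_CUBIC))
```

```text
t 21.3 box [-74.1   1.9 247.9] tcp [0.4784 0.08   0.2479] xyaw -7.1 tz [ 0.008  0.001 -1.   ] F [ 0.1  0.9 -0.5] w 0.0565 j [ 0.08  0.13 -0.34  1.9   0.05  1.11 -1.97]
(np.float64(320.7076514585982), np.float64(232.35536357231805))
```

View pics/w5c.png

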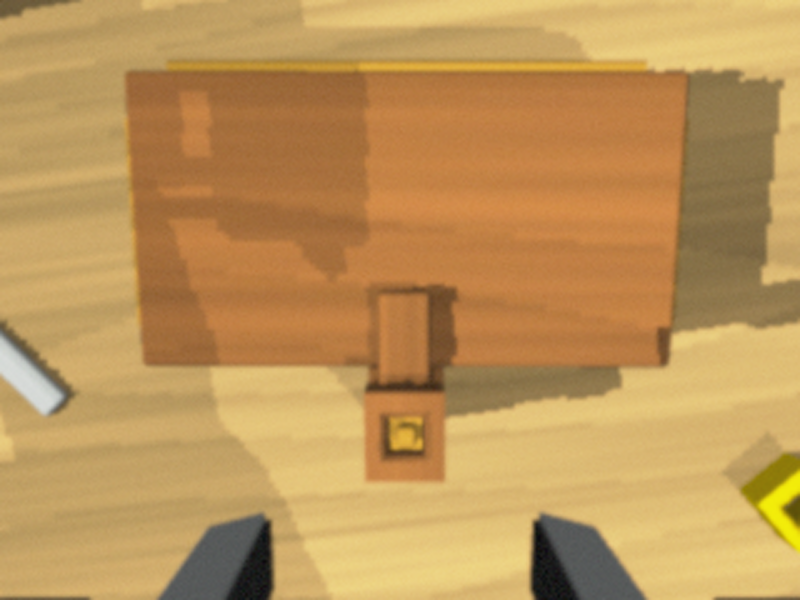

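The crop shows the hub square around the spindle, with the tip at (406,433) and the hub centre at (405,436). The nose lies over the shut lid, the gripper is well clear, and the bystanders are untouched. I'm handing the job in.

```bash
python3 -c "
from h import *
print(manip.hand_in())"
```

```text
the job is handed in; nothing more can be done
None
```

The box is closed (leaves first, then the lid), the wooden key is down on the spindle with its nose over the lid and released, and the job is handed in at about 21 s; no verdict came back, and I judged "fully down" from the tool height and the last wrist picture.

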